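Hold the aerator ready over the opened decanter

TASK

Get the decanter ready for pouring: take the cork ball off its mouth and leave it balanced on the foot ring of the upturned blue cup, then lift the red wine aerator out of its wooden stand, carry it over the rack of lying bottles, and hold it upright with its spout centred over the decanter's open mouth, about a centimetre above it. The aerator must not touch the decanter; leave the rack, jar, candle and tumbler alone and do not knock over or shift the decanter or cup. Finish while still holding the aerator there, perfectly still.

Things in the scene. Friction and masses are not known exactly. Their poses are not given: they have to be found in the camera images.
- decanter: Loose clear-glass decanter, 0.7 kg: bulb 112 mm in diameter (widest 22 mm above the table), narrowing to a 36 mm neck, with an 8 mm high steel lip ring of 45 mm outer and 36 mm inner diameter at the top, 165 mm above the table. Origin: centre of its underside; z up. It stands on one side of the rack (left or right), the wooden stand on the other.
- decanter_mouth (a point): Centre of the decanter's mouth, level with the top of the steel lip, 165 mm above the decanter's origin; z up.
- stopper: Loose cork ball, 52 mm in diameter, about 35 g. At the start it rests on the decanter's mouth, its centre 19 mm above the lip. This body's origin is a point on its surface that turns with it; use stopper_center.
- stopper_center (a point): Centre of the cork ball. When it sits in the cup's foot ring, it is 23 mm above cup_top.
- cup: Loose blue ceramic tasting cup standing upside down, 0.28 kg: 76 mm in diameter at the table (its mouth), domed above, with a white foot ring at the top (24 mm inner, 33 mm outer diameter) in whose hollow the ball rests; 76 mm high overall. Origin: centre of its underside on the table; z up.
- cup_top (a point): Centre of the cup's foot ring, level with its top, 76 mm above the table; z up.
- aerator: Loose wine aerator, 0.15 kg, 98 mm tall: an open red cylinder, 48 mm in diameter, from 50 to 98 mm above the origin, over a steel spout tapering from 26 to 13 mm diameter. Origin: centre of the spout's lower tip; z up its axis. It hangs in the stand, the cylinder's flat underside on the stand's top, its origin 10 mm above the table. Grip it across the cylinder; it lifts straight out.
- aerator_tip (a point): Centre of the lower end of the aerator's spout (the same point as the aerator's origin).
- stand: Fixed dark wooden block, 90 x 90 mm, 60 mm high, with a vertical 35 mm hole through its middle that holds the aerator. Origin: centre of its underside; z up.
- rack: Fixed pine rack with three lying wine bottles, two below and one on top, 290 mm long along x, 170 mm wide along y, 145 mm high along the middle. Origin: centre of its underside; the bottles lie along its x axis, necks to +x. It stands between the decanter and the stand.
- jar: Bystander: preserve jar, 66 mm in diameter, 85 mm high, brown glass with black lid. Origin: centre of its underside.
- candle: Bystander: candle in a small steel holder, 56 mm in diameter, 45 mm high, in front of the rack. Origin: centre of its underside.
- tumbler: Bystander: white ceramic tumbler, 72 mm in diameter, 85 mm high. Origin: centre of its underside.
Mind the look-alikes: they are no part of the job. What is shaped like the stopper but pink is not meant.

How it is judged:
By the outcome, as a careful person would: the job done as asked, in the order asked, and still so for the second after the job is handed in, while the arm keeps its last pose, push and grip.
It also fails if it takes over 64 s, if anything falls off the work surface, if the arm or the gripper's body presses on something with over 40 N, if the wrist force passes 120 N, or if a joint passes its speed limit or range.

ROBOT

A 7-joint arm with a two-finger parallel gripper is mounted at the origin on the work surface. World frame = base frame: x ahead of the robot, y to its left, z up, the work surface at z = 0. Lengths are in m, angles in degrees, forces in N, time in s.
With the tool pointing down it reaches from about 0.425 to 0.875 m from the base axis. Payload 4.7 kg.
Tool frame: the origin (TCP) lies at the centre of the arm's flange, where the gripper is bolted on; the fingertips stand 182 mm ahead of it and the grasp point (between the pads) lies 164 mm ahead of it (env.grip_depth is the distance from the TCP to the grasp point, in m); z points along the fingers, y is the line along which they close (so a half turn about z gives the same grasp; the last joint's range is limited). The gripper opens to 87 mm and grips with 3 to 60 N. Pads are 19 mm wide; open, the fingers measure 117 mm over their backs; the gripper's body (75 mm by 190 mm) begins 51 mm behind the grasp point.
Start: joints at [-63.478, 18.392, -4.016, 83.108, 1.295, 78.541, -3.26], TCP at [0.282, 0.586, 0.405] pointing down, gripper open.
Joint ranges: [-163.93, 163.93], [-17.29, 119.83], [-79.2, 71.16], [3.27, 140.29], [-89.18, 269.18], [5.43, 117.66], [-154.24, 154.24]. Speed limits (degrees/s): [147.25, 147.25, 180, 180, 180, 180, 180].

INTERFACE

Orientations are given as [roll, pitch, yaw] about the fixed x, y, z axes, in that order (R = Rz(yaw) Ry(pitch) Rx(roll)).
In Python, from cell import env gives the robot as it stands. The module is installed in compiled form; this text tells all that it offers.
- The arm moves only by the tool send_rows, never from a script. Its arguments are lists of equal length, an entry for each row: "xyz": the shift along the tool's x, y, z in m, a list of three; "rotation": the turn, a rotation vector about the tool's x, y, z in rad, a list of three; "jaw": the opening, from 0 (shut) to 1 (fully open). A call has 1 to 20 rows; each row shifts and turns the commanded pose from where the row before left it, along the tool's axes as they then stand; what a row does not reach is not made up. A row lasts 1/10 s, in which the tool goes at most 50 mm and 8.59 degrees, less where a joint would pass 70% of its speed; a pose out of reach is approached as far as the arm can. A call is refused whole if a number of a shift passes 0.05 or a number of a turn 0.15, either way. A call with a gripper value outside its range is refused whole. The fingers move at their own pace and stop on an object; "newtons" is the grip in N (left out, the last holds). Time passes only in rows, so rows that do not move let the fingers close. It gives the time, the measured TCP pose, the force, the opening and the grip force at its end, in the units of the state.
- env.get_obs(): the state, without advancing time (a new reading comes with each control period).
- env.read_camera(name): name is "scene" or "top" or "wrist"; returns a dict with "image" (400x640x3 uint8, blue, green, red), "fx", "fy", "cx", "cy" (pixels), "distortion" ([k1, k2, p1, p2, k3] as OpenCV has them; the pictures are not rectified), "R" (3x3) and "t" (3): a world point X has camera coordinates R X + t. Camera axes: x right, y down, z forward; pixel columns grow to the right and rows downward; lengths in m; the calibration is good to about 2 mm. A picture is of the moment at which its call begins. There is no depth.
- env.sign_off(): hands the job in; it is judged then, once.
The state is a dict: "time_s": time; "qpos": joint angles; "joint_velocities": joint speeds; "effort": joint torques, N m; "tool_pos": TCP position; "tool_rot": TCP orientation; "force": force on the tool from outside, world axes, zero at the start; "wrist_torque": the same for the moment, N m; "grip_width": finger opening in m; "grasp_force": force on a finger pad.
Only numpy, scipy, OpenCV 4.12 (cv2) and the standard library are available. Lean on these libraries where they do the work, as an engineer would, in place of code of your own. Each camera call takes 0.05 s, during which the arm holds its last target. There are 200 camera calls.

## Working session

There is one attempt and no reset: what is moved stays moved. The work goes in short steps, Python scripts to look and compute and a tool call to move; the robot and the scene stay as the last step left them, time stands still between calls to the robot, and variables do not carry over. Pictures are saved under pics/ and viewed, at most 10 in all, crops included, and the job is handed in when it is done.

Besides the shell and the picture viewer there is one more tool, called after "Call:" as name(argument=value, ...), one argument or row to a line, values as JSON. send_rows: Moves the arm, as the interface text tells. Its arguments: {"type":"object","properties":{"xyz":{"type":"array"},"rotation":{"type":"array"},"jaw":{"type":"array"},"newtons":{"type":"number"}},"required":["xyz","rotation","jaw"]}

```bash
mkdir -p pics; python3 - <<'E'
from cell import env
import cv2,numpy as np
o=env.get_obs(); print(o)
for n in("scene","top"):
    c=env.read_camera(n); cv2.imwrite(f"pics/{n}0.png",c["image"]); print(n,c["fx"],c["cx"],c["distortion"],np.round(-np.array(c["R"]).T@c["t"],3),np.round(c["R"],2).tolist())
E
```

```text
{'time_s': 0.0, 'qpos': array([-63.4756437 ,  18.44040879,  -4.01750154,  83.17645028,
         1.29547712,  78.53972553,  -3.261851  ]), 'joint_velocities': array([-0.06339005, -0.01073915, -0.06481635,  0.00734739, -0.09459836,
       -0.03554553,  0.01832777]), 'effort': array([-2.26931897e-04, -4.91287100e+01, -4.03897623e-01, -3.12541795e+01,
       -6.39431085e-02,  4.36732150e-02,  1.88037820e-04]), 'tool_pos': array([0.28197016, 0.58542552, 0.40363258]), 'tool_rot': array([-1.79888695e+02,  5.61203147e-03,  1.54285547e+02]), 'force': array([ 0.06367221,  0.45944707, -1.63014603]), 'wrist_torque': array([-0.01362079,  0.05361498,  0.02192709]), 'grasp_force': 0.0, 'grip_width': 0.0869324037845844}
scene 446.7658364632252 321.9338518194214 [-0.05418919  0.          0.          0.          0.        ] [1.364 0.08  1.014] [[-0.22, 0.97, 0.02], [0.71, 0.18, -0.68], [-0.67, -0.14, -0.73]]
top 381.85585164895775 321.27241278848265 [0.02423976 0.         0.         0.         0.        ] [ 0.444 -0.08   1.16 ] [[-0.02, -1.0, -0.0], [-0.99, 0.02, -0.12], [0.12, -0.0, -0.99]]
```

View pics/scene0.png

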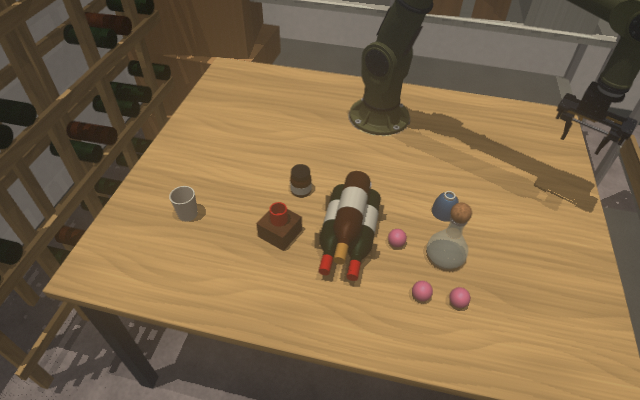

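View pics/top0.png

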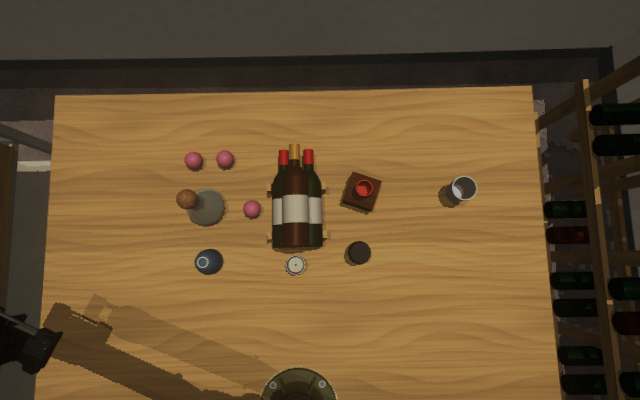

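Scene: brown cork ball at scene (461,212) / top (187,199) on the decanter. The look-alikes are pink balls at scene (398,238), (422,291), (460,298) and top (252,209), (194,160), (225,159). The brown one on the mouth fits the description. The blue cup is at top (208,261), the aerator at top (363,188), and the rack lies between them. I'll confirm with one enlarged crop.

```bash
cat > h.py <<'E'
import cv2,numpy as np
from cell import env
def K(c): return np.array([[c["fx"],0,c["cx"]],[0,c["fy"],c["cy"]],[0,0,1.]])
def ray(c,p):
    u=cv2.undistortPoints(np.array([[p]],float),K(c),np.array(c["distortion"]))[0,0]
    R=np.array(c["R"]);d=R.T@[u[0],u[1],1];return -R.T@np.array(c["t"]),d/np.linalg.norm(d)
def tri(rs):
    A=sum(np.eye(3)-np.outer(d,d) for o,d in rs);b=sum((np.eye(3)-np.outer(d,d))@o for o,d in rs)
    X=np.linalg.solve(A,b);return X,[round(1e3*np.linalg.norm(np.cross(X-o,d)),1) for o,d in rs]
def atz(r,z): o,d=r;return o+d*(z-o[2])/d[2]
def proj(c,X): return cv2.projectPoints(np.array(X,float).reshape(-1,3),cv2.Rodrigues(np.array(c["R"]))[0],np.array(c["t"],float),K(c),np.array(c["distortion"]))[0].reshape(-1,2)
E
python3 - <<'E'
import cv2,numpy as np
s=cv2.imread("pics/scene0.png");t=cv2.imread("pics/top0.png")
f=lambda i,x,y:cv2.resize(i[y:y+70,x:x+95],None,fx=4,fy=4,interpolation=cv2.INTER_CUBIC)
cv2.imwrite("pics/crop.png",np.vstack([np.hstack([f(s,400,185),f(s,240,185)]),np.hstack([f(t,160,180),f(t,320,160)])]))
cv2.imwrite("pics/crop2.png",np.hstack([f(t,170,225),f(s,400,170)]))
E
```

```text
(no output)
```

View pics/crop.png

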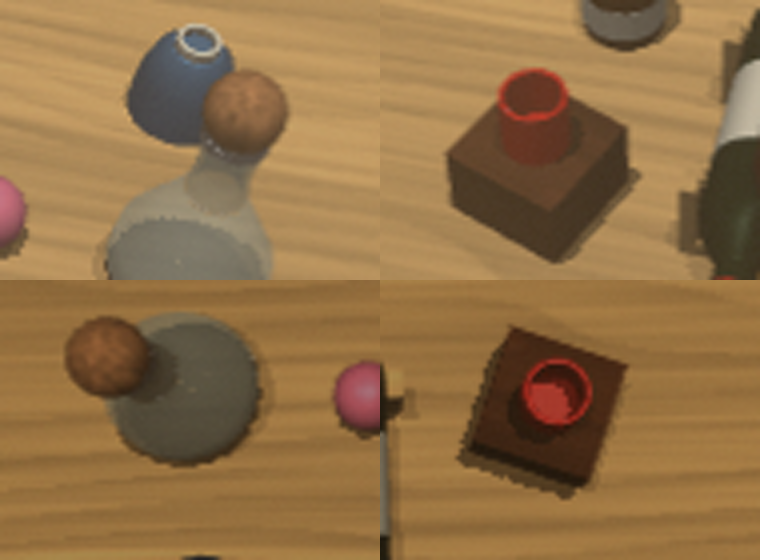

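View pics/crop2.png

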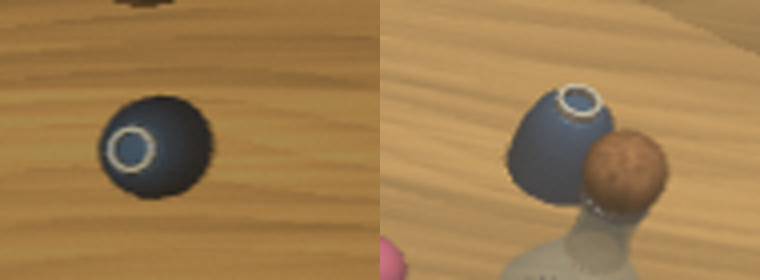

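The crop confirms the brown cork ball on the decanter's lip, at scene (461,213) and top (187,199). The cup's ring is at scene (450,195) and top (203,262). The aerator rim is at scene (278,209) and top (364,187). Next I triangulate.

```bash
python3 - <<'E'
from h import *
cs=env.read_camera("scene");ct=env.read_camera("top")
P={"ball":((460.9,212.6),(186.4,198.9)),"cup":((449.6,194.9),(202.4,261.9)),"aer":((278.1,208.6),(364.1,187.3))}
def seg(c,p,lo,hi):
    m=cv2.inRange(cv2.cvtColor(c["image"],cv2.COLOR_BGR2HSV),lo,hi)
    n,l,st,ce=cv2.connectedComponentsWithStats(m);k=l[int(p[1]),int(p[0])];return st[k],ce[k]
for k,(a,b) in P.items():
    X,e=tri([ray(cs,a),ray(ct,b)]);print(k,X.round(4),e)
X,_=tri([ray(cs,P["ball"][0]),ray(ct,P["ball"][1])])
for n,p in (("jar",(358,253)),("candle",(296,265)),("tumb",(464,187)),("rackTop",(295,185)),("rackside1",(267,190)),("rackside2",(327,190)),("rackfar",(294,145)),("racknear",(297,249)),("pink",(252,209)),("decfoot",(206.5,207))):
    print(n,atz(ray(ct,p),{"jar":.085,"candle":.045,"tumb":.085,"rackTop":.14,"pink":.026,"decfoot":.022,"rackfar":.1,"racknear":.14}.get(n,.03)).round(3))
E
```

```text
ball [0.5818 0.2689 0.1796] [np.float64(1.4), np.float64(1.4)]
cup [0.4171 0.2598 0.0694] [np.float64(2.0), np.float64(2.0)]
aer [ 0.6147 -0.1992  0.1039] [np.float64(2.3), np.float64(2.3)]
jar [ 0.433 -0.18   0.085]
candle [ 0.402 -0.004  0.045]
tumb [ 0.613 -0.487  0.085]
rackTop [ 0.619 -0.011  0.14 ]
rackside1 [0.625 0.081 0.03 ]
rackside2 [ 0.621 -0.099  0.03 ]
rackfar [ 0.742 -0.007  0.1  ]
racknear [ 0.447 -0.014  0.14 ]
pink [0.569 0.126 0.026]
decfoot [0.578 0.263 0.022]
```

Call:
send_rows(
  xyz=[
    [0,0,-0.0153],
    [0,0,-0.0153],
    [0,0,-0.0153],
    [-0.02,-0.021,0],
    [-0.03,-0.0315,0],
    [-0.03,-0.0315,0],
    [-0.03,-0.0315,0],
    [-0.03,-0.0315,0],
    [-0.03,-0.0315,0],
    [-0.03,-0.0315,0],
    [-0.03,-0.0315,0],
    [-0.03,-0.0315,0],
    [-0.02,-0.0215,0],
    [-0.02,-0.0215,0],
    [0,0,0],
    [0,0,0],
  ],
  rotation=[
    [0,0,-0.1495],
    [0,0,-0.1495],
    [0,0,-0.1495],
    [0,0,0],
    [0,0,0],
    [0,0,0],
    [0,0,0],
    [0,0,0],
    [0,0,0],
    [0,0,0],
    [0,0,0],
    [0,0,0],
    [0,0,0],
    [0,0,0],
    [0,0,0],
    [0,0,0],
  ],
  jaw=[1,1,1,1,1,1,1,1,1,1,1,1,1,1,1,1],
  newtons=8,
)

```text
time_s: 1.8
tool_pos: [0.5823, 0.2689, 0.4503]
tool_rot: [180.0, -0.0, 179.9]
force: [-1.2, 0.9, 0.1]
grip_width: 0.0871
grasp_force: 0.0
```

```bash
python3 - <<'E'
from h import *
c=env.read_camera("wrist");cv2.imwrite("pics/w1.png",c["image"]);o=env.get_obs();print(o["tool_pos"],o["tool_rot"],o["qpos"])
print(c["fx"],-np.array(c["R"]).T@c["t"]-o["tool_pos"],np.round(c["R"],2).tolist());print(proj(c,[[.582,.269,.182],[.417,.26,.076]]))
E
```

```text
[0.581549   0.27019971 0.45035839] [ 1.79963969e+02 -5.36034371e-02 -1.79980630e+02] [-32.73769474  16.26084124   6.91032655  80.80617703  -2.00114871
  83.08143204  64.16032315]
311.3372564449204 [-0.07884412 -0.0011879  -0.02059121] [[0.0, 1.0, 0.0], [0.96, -0.0, 0.29], [0.29, -0.0, -0.96]]
[[321.8538514  204.32338317]
 [312.69862383  18.322189  ]]
```

View pics/w1.png

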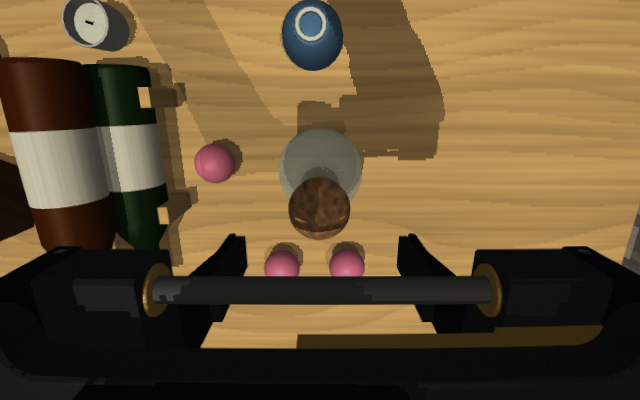

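Wrist view: cork ball at (319.5,208), radius about 31 px; cup ring at (310.5,23). Both are within 5 px of the prediction, and the two fingers straddle the ball.

```bash
python3 - <<'E'
from h import *
cs=env.read_camera("scene");ct=env.read_camera("top");cw=env.read_camera("wrist")
P={"ball":((460.9,212.6),(186.4,198.9),(319.5,208)),"cup":((449.6,194.9),(202.4,261.9),(310.5,23.5))}
for k,p in P.items():
    r=[ray(c,q) for c,q in zip((cs,ct,cw),p)]
    print(k,tri(r)[0].round(4),tri(r)[1],"tw",tri(r[1:])[0].round(4),"sw",tri(r[::2])[0].round(4))
    z=.184 if k=="ball" else .076
    print([atz(q,z).round(4).tolist() for q in r])
E
```

```text
ball [0.583  0.2688 0.181 ] [np.float64(1.1), np.float64(2.2), np.float64(1.5)] tw [0.5835 0.2686 0.179 ] sw [0.584  0.2695 0.1825]
[[0.5854, 0.2693, 0.184], [0.5813, 0.2659, 0.184], [0.5835, 0.2694, 0.184]]
cup [0.418  0.2595 0.0699] [np.float64(2.3), np.float64(2.1), np.float64(1.2)] tw [0.4175 0.2592 0.0636] sw [0.4203 0.2602 0.0738]
[[0.4229, 0.2605, 0.076], [0.4175, 0.2556, 0.076], [0.4206, 0.2595, 0.076]]
```

Call:
send_rows(
  xyz=[
    [-0.0015,-0.001,0.02],
    [0,0,0.025],
    [0,0,0.025],
    [0,0,0.02],
    [0,0,0.011],
    [0,0,0],
    [0,0,0],
    [0,0,0],
    [0,0,0],
    [0,0,0],
    [0,0,0],
    [0,0,0],
    [0,0,0],
    [0,0,0],
    [0,0,0],
    [0,0,0],
  ],
  rotation=[
    [0,0,0],
    [0,0,0],
    [0,0,0],
    [0,0,0],
    [0,0,0],
    [0,0,0],
    [0,0,0],
    [0,0,0],
    [0,0,0],
    [0,0,0],
    [0,0,0],
    [0,0,0],
    [0,0,0],
    [0,0,0],
    [0,0,0],
    [0,0,0],
  ],
  jaw=[1,1,1,1,1,1,0.85,0.75,0.7,0.66,0.63,0.61,0.59,0.57,0.55,0.5],
  newtons=6,
)

```text
time_s: 3.6
tool_pos: [0.5836, 0.2682, 0.3499]
tool_rot: [-180.0, 0.0, 180.0]
force: [-0.7, -3.0, 2.3]
grip_width: 0.0515
grasp_force: 6.0
```

Call:
send_rows(
  xyz=[
    [0,-0.0005,-0.003],
    [0,0,-0.007],
    [0,0,-0.015],
    [0,0,-0.02],
    [0,0,-0.015],
    [0,0,0],
    [0,0,0],
    [0,0,0],
  ],
  rotation=[
    [0,0,0],
    [0,0,0],
    [0,0,0],
    [0,0,0],
    [0,0,0],
    [0,0,0],
    [0,0,0],
    [0,0,0],
  ],
  jaw=[0.5,0.5,0.5,0.5,0.5,0.5,0.5,0.5],
)

```text
time_s: 4.4
tool_pos: [0.5832, 0.268, 0.4087]
tool_rot: [-180.0, -0.1, 180.0]
force: [0.1, 0.8, -1.4]
grip_width: 0.0513
grasp_force: 6.0
```

```bash
python3 - <<'E'
from h import *
c=env.read_camera("wrist");t=env.read_camera("top");o=env.get_obs();print(o["tool_pos"],o["force"],o["grip_width"])
w=cv2.resize(c["image"][0:330,140:500],None,fx=1.4,fy=1.4)
s=env.read_camera("scene");f=cv2.resize(s["image"][160:280,400:500],None,fx=2.9,fy=2.9)
h=max(w.shape[0],f.shape[0]);p=lambda i:cv2.copyMakeBorder(i,0,h-i.shape[0],0,0,0)
cv2.imwrite("pics/w2.png",np.hstack([p(w),p(f)]));print(w.shape,f.shape)
print(proj(c,o["tool_pos"]-[0,0,.164]))
E
```

```text
[0.58321382 0.26800111 0.40850582] [ 0.40531117  0.73471997 -0.9440874 ] 0.051662095718602426
(462, 504, 3) (348, 290, 3)
[[321.94696361 266.49051111]]
```

View pics/w2.png

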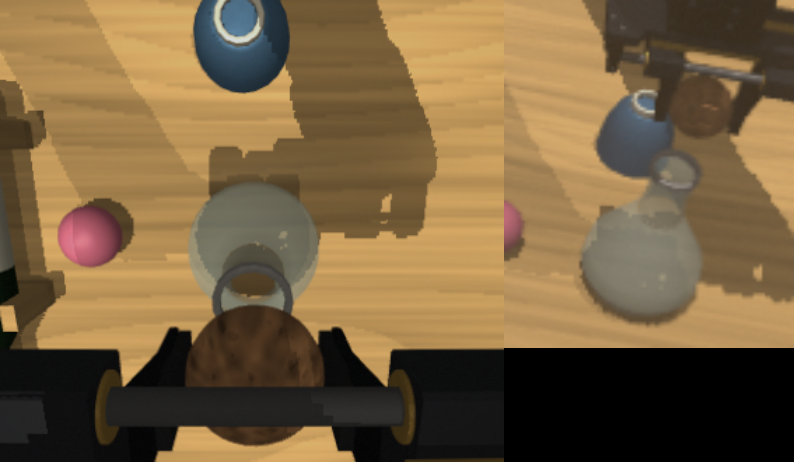

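The ball is gripped, at wrist px (322,268) against a predicted grasp point of (322,266). The decanter still stands with its mouth open.

Call:
send_rows(
  xyz=[
    [0.01,-0.001,0],
    [0.02,-0.0015,0],
    [0.025,-0.0015,0],
    [0.025,-0.0015,0],
    [0.025,-0.0015,0],
    [0.025,-0.0015,0],
    [0.02,-0.001,0],
    [0.013,0,0],
    [0,0,0.02],
    [0,0,0.025],
    [0,0,0.02],
    [0,0,0.015],
    [0,0,0],
    [0,0,0],
    [0,0,0],
  ],
  rotation=[
    [0,0,0],
    [0,0,0],
    [0,0,0],
    [0,0,0],
    [0,0,0],
    [0,0,0],
    [0,0,0],
    [0,0,0],
    [0,0,0],
    [0,0,0],
    [0,0,0],
    [0,0,0],
    [0,0,0],
    [0,0,0],
    [0,0,0],
  ],
  jaw=[0.5,0.5,0.5,0.5,0.5,0.5,0.5,0.5,0.5,0.5,0.5,0.5,0.5,0.5,0.5],
)

```text
time_s: 6.05
tool_pos: [0.4208, 0.2588, 0.3308]
tool_rot: [179.9, 0.1, 180.0]
force: [0.2, 0.3, -0.2]
grip_width: 0.0512
grasp_force: 6.0
```

```bash
python3 - <<'E'
from h import *
c=env.read_camera("wrist");t=env.read_camera("top");s=env.read_camera("scene");o=env.get_obs();print(o["tool_pos"],o["tool_rot"],o["force"],o["grip_width"])
g=o["tool_pos"]-[0,0,.164]
print("grasp proj w,s,t",[proj(k,g).round(1).tolist() for k in(c,s,t)],"ring",[proj(k,[.4203,.2585,.076]).round(1).tolist() for k in (c,s,t)])
w=cv2.resize(c["image"][60:360,180:460],None,fx=1.5,fy=1.5);f=cv2.resize(s["image"][155:230,410:490],None,fx=4.5,fy=4.5)
h=max(w.shape[0],f.shape[0]);p=lambda i:cv2.copyMakeBorder(i,0,h-i.shape[0],0,0,0)
cv2.imwrite("pics/w3.png",np.hstack([p(w),p(f)]));print(w.shape,f.shape)
E
```

```text
[0.42074357 0.25876395 0.33065102] [1.79937976e+02 8.59086495e-02 1.79978441e+02] [-0.54351336  0.60916753 -0.42306592] 0.051378231538418154
grasp proj w,s,t [[[321.3, 265.5]], [[456.4, 171.9]], [[190.2, 261.8]]] ring [[[321.0, 208.5]], [[448.9, 194.1]], [[201.4, 260.9]]]
(450, 420, 3) (338, 360, 3)
```

View pics/w3.png

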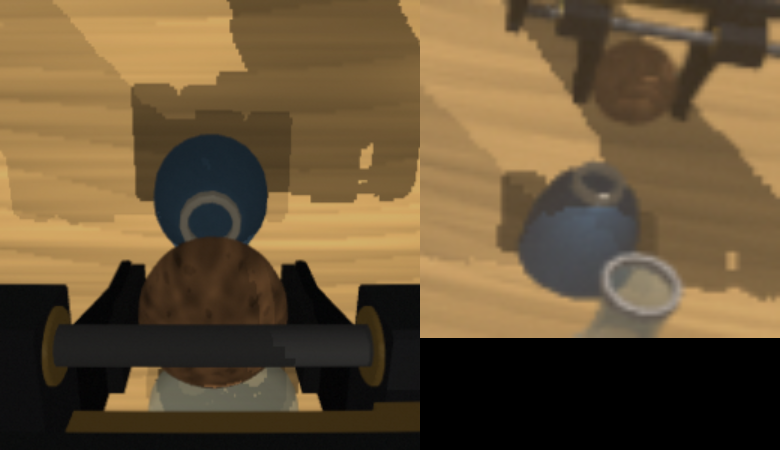

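The ball is centred over the ring within about 1 mm (ring at wrist (320.7,207.5), ball at (322,268)). I lower it with small corrections.

Call:
send_rows(
  xyz=[
    [0.0008,-0.0004,0.012],
    [0,0,0.018],
    [0,0,0.016],
    [0,0,0.01],
    [0,0,0.005],
    [0,0,0.003],
    [0,0,0.001],
    [0,0,0],
    [0,0,0],
  ],
  rotation=[
    [0,0,0],
    [0,0,0],
    [0,0,0],
    [0,0,0],
    [0,0,0],
    [0,0,0],
    [0,0,0],
    [0,0,0],
    [0,0,0],
  ],
  jaw=[0.5,0.5,0.5,0.5,0.5,0.5,0.5,0.5,0.5],
)

```text
time_s: 7.1
tool_pos: [0.4198, 0.2582, 0.2652]
tool_rot: [180.0, 0.0, 180.0]
force: [-0.1, -0.5, 0.8]
grip_width: 0.0519
grasp_force: 6.0
```

Call:
send_rows(
  xyz=[
    [0,0,0.001],
    [0,0,0],
    [0,0,0],
  ],
  rotation=[
    [0,0,0],
    [0,0,0],
    [0,0,0],
  ],
  jaw=[0.5,0.5,0.5],
)

```text
time_s: 7.4
tool_pos: [0.42, 0.2581, 0.2646]
tool_rot: [180.0, 0.1, 180.0]
force: [-1.1, -2.2, 5.1]
grip_width: 0.0511
grasp_force: 6.0
```

```bash
python3 - <<'E'
from h import *
o=[]
for i in range(4):
    env.read_camera("top");o.append(env.get_obs())
print(np.mean([x["force"] for x in o],0),np.mean([x["tool_pos"] for x in o],0))
E
```

```text
[-1.41143286 -2.23110348  4.68279413] [0.41999274 0.25811249 0.26463287]
```

Call:
send_rows(
  xyz=[
    [0.0006,-0.0008,-0.0003],
    [0,0,0],
    [0,0,0],
    [0,0,0],
  ],
  rotation=[
    [0,0,0],
    [0,0,0],
    [0,0,0],
    [0,0,0],
  ],
  jaw=[0.5,0.5,0.5,0.5],
)

```text
time_s: 8.0
tool_pos: [0.4195, 0.2577, 0.2646]
tool_rot: [179.9, 0.1, 180.0]
force: [-0.2, 0.1, 4.8]
grip_width: 0.0514
grasp_force: 6.0
```

```bash
python3 - <<'E'
from h import *
o=[]
for i in range(4):
    env.read_camera("top");o.append(env.get_obs())
print(np.mean([x["force"] for x in o],0),np.mean([x["tool_pos"] for x in o],0))
E
```

```text
[0.75124301 0.29163132 5.60743504] [0.41944907 0.25770922 0.26454922]
```

Lateral force is near zero with vertical contact, so the ball is seated. I release it gently and rise.

Call:
send_rows(
  xyz=[
    [0,0,0],
    [0,0,0],
    [0,0,0],
    [0,0,0],
    [0,0,0],
    [0,0,0],
    [0,0,0],
    [0,0,-0.003],
    [0,0,-0.01],
    [0,0,-0.02],
    [0,0,-0.03],
    [0,0,-0.03],
    [0,0,-0.03],
    [0,0,-0.03],
    [0,0,-0.02],
    [0,0,0],
  ],
  rotation=[
    [0,0,0],
    [0,0,0],
    [0,0,0],
    [0,0,0],
    [0,0,0],
    [0,0,0],
    [0,0,0],
    [0,0,0],
    [0,0,0],
    [0,0,0],
    [0,0,0],
    [0,0,0],
    [0,0,0],
    [0,0,0],
    [0,0,0],
    [0,0,0],
  ],
  jaw=[0.6,0.62,0.65,0.7,0.8,0.9,0.95,0.95,0.95,0.95,0.95,0.95,0.95,0.95,0.95,1],
)

```text
time_s: 9.8
tool_pos: [0.4196, 0.2577, 0.4412]
tool_rot: [179.8, 0.3, 180.0]
force: [0.4, -0.2, 1.1]
grip_width: 0.085
grasp_force: 0.0
```

```bash
python3 - <<'E'
from h import *
c=env.read_camera("wrist");t=env.read_camera("top");s=env.read_camera("scene");o=env.get_obs();print(o["tool_pos"],o["tool_rot"],o["force"],o["grip_width"])
b=[.4194,.2577,.099]
print([proj(k,b).round(1).tolist() for k in(c,s,t)])
for n,k in(("w",c),("s",s),("t",t)): cv2.imwrite(f"pics/r{n}.png",k["image"])
f=cv2.resize(s["image"][150:290,400:500],None,fx=4,fy=4);w=c["image"][0:330,160:500]
g=cv2.resize(t["image"][180:280,160:220],None,fx=1.0,fy=1.0)
h=560;p=lambda i:cv2.copyMakeBorder(i,0,h-i.shape[0],0,0,0)
cv2.imwrite("pics/r.png",np.hstack([p(f),p(w),p(g)]))
E
```

```text
[0.41878945 0.25720477 0.43637349] [-1.79973044e+02 -3.96867493e-02  1.79983881e+02] [ 0.69570434 -0.75484442  0.23869489] 0.08632487672839682
[[[320.4, 181.1]], [[450.5, 188.4]], [[199.0, 261.5]]]
```

View pics/r.png

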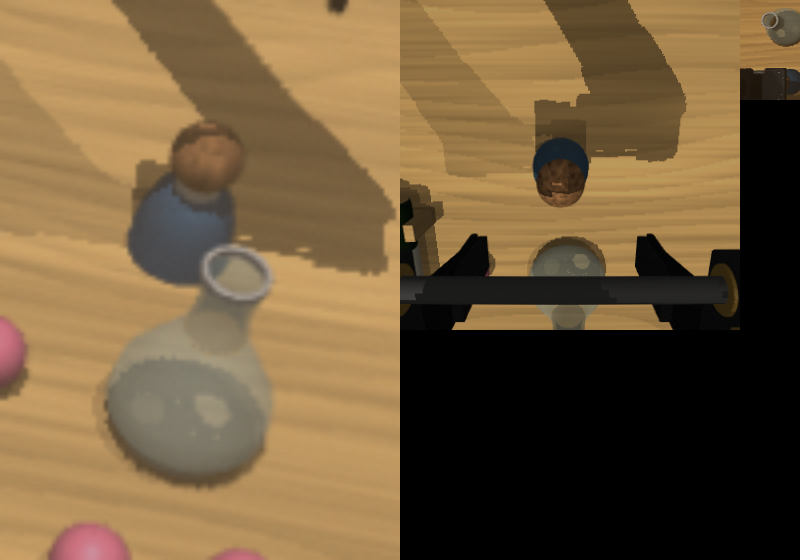

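The ball sits on the cup (scene (451.5,189)) and the decanter stands with its mouth open, lip at scene (459,218). Now to the aerator.

Call:
send_rows(
  xyz=[
    [-0.006,-0.014,0],
    [-0.012,-0.0285,0],
    [-0.0125,-0.0285,0],
    [-0.0125,-0.0285,0],
    [-0.0125,-0.0285,0],
    [-0.0125,-0.0285,0],
    [-0.0125,-0.0285,0],
    [-0.0125,-0.0285,0],
    [-0.0125,-0.0285,0],
    [-0.0125,-0.0285,0],
    [-0.0125,-0.0285,0],
    [-0.0125,-0.0285,0],
    [-0.0125,-0.0285,0],
    [-0.0125,-0.0285,0],
    [-0.0125,-0.0285,0],
    [-0.0125,-0.0285,0],
    [-0.0065,-0.0165,0],
    [0,0,0],
    [0,0,0],
  ],
  rotation=[
    [0,0,0],
    [0,0,0],
    [0,0,0],
    [0,0,0],
    [0,0,0],
    [0,0,0],
    [0,0,0],
    [0,0,0],
    [0,0,0],
    [0,0,0],
    [0,0,0],
    [0,0,0],
    [0,0,0],
    [0,0,0],
    [0,0,0],
    [0,0,0],
    [0,0,0],
    [0,0,0],
    [0,0,0],
  ],
  jaw=[1,1,1,1,1,1,1,1,1,1,1,1,1,1,1,1,1,1,1],
)

```text
time_s: 11.85
tool_pos: [0.6179, -0.2013, 0.4358]
tool_rot: [180.0, -0.1, 179.9]
force: [1.3, -0.8, 0.7]
grip_width: 0.0869
grasp_force: 0.0
```

```bash
python3 - <<'E'
from h import *
c=env.read_camera("wrist");t=env.read_camera("top");s=env.read_camera("scene");o=env.get_obs();print(o["tool_pos"],o["tool_rot"],o["qpos"].round(1))
for n,k in(("w",c),("s",s),("t",t)): cv2.imwrite(f"pics/a{n}.png",k["image"])
print("aer rim proj",[proj(k,[.6147,-.1992,.108]).round(1).tolist() for k in(c,s,t)])
w=c["image"][100:320,200:440];w=cv2.resize(w,None,fx=2,fy=2,interpolation=2)
f=lambda i,x,y,m:cv2.resize(i[y:y+220//m,x:x+320//m],None,fx=m,fy=m,interpolation=2)
r=np.vstack([f(s["image"],430,200,5),f(t["image"],160,175,5)])
cv2.imwrite("pics/a.png",np.hstack([w,r[:440]]));print(w.shape,r.shape)
E
```

```text
[ 0.61828058 -0.19938675  0.43676318] [ 1.79937018e+02 -2.10016991e-02 -1.79910861e+02] [ -6.5  18.8  28.6  81.4  -9.   82.1 112.2]
aer rim proj [[[323.6, 184.2]], [[277.2, 207.5]], [[363.5, 187.2]]]
(440, 480, 3) (440, 320, 3)
```

View pics/a.png

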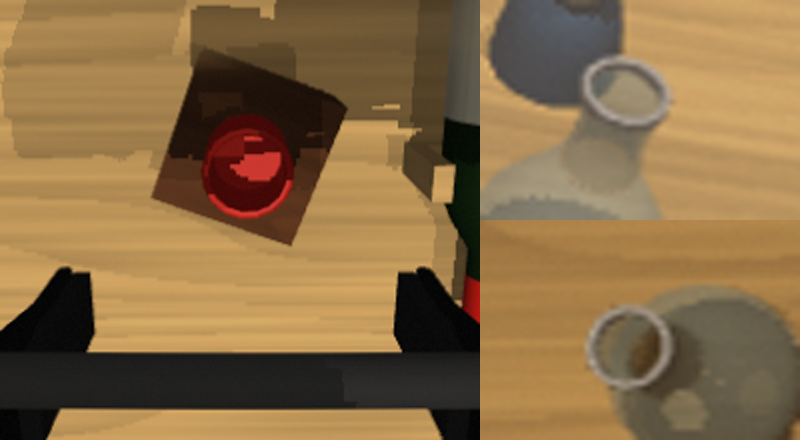

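The wrist crop shows the aerator rim at (323.8,186.3) full-frame. The lip is at scene (458.6,218.0) and top (189.6,200.0).

```bash
python3 - <<'E'
from h import *
s=env.read_camera("scene");t=env.read_camera("top");c=env.read_camera("wrist")
r=[ray(s,(278.1,208.6)),ray(t,(364.1,187.3)),ray(c,(323.8,186.3))];print("aer",tri(r)[0].round(4),[atz(q,.108).round(4).tolist() for q in r])
r=[ray(s,(458.6,218.)),ray(t,(189.6,200.))];print("lip",tri(r)[0].round(4),[atz(q,.165).round(4).tolist() for q in r])
o=[]
for i in range(4): env.read_camera("top");o.append(env.get_obs()["tool_pos"])
print(np.mean(o,0))
E
```

```text
aer [ 0.6166 -0.1981  0.107 ] [[0.6179, -0.1957, 0.108], [0.6145, -0.201, 0.108], [0.6185, -0.1971, 0.108]]
lip [0.5817 0.2682 0.1583] [[0.5873, 0.2683, 0.165], [0.5809, 0.2642, 0.165]]
[ 0.61839511 -0.20008502  0.43718367]
```

Call:
send_rows(
  xyz=[
    [0.0024,0.0013,0.015],
    [0,0,0.03],
    [0,0,0.035],
    [0,0,0.035],
    [0,0,0.03],
    [0,0,0.02],
    [0,0,0.012],
    [0,0,0.008],
    [0,0,0],
    [0,0,0],
    [0,0,0],
    [0,0,0],
    [0,0,0],
    [0,0,0],
    [0,0,0],
    [0,0,0],
    [0,0,0],
    [0,0,0],
    [0,0,0],
    [0,0,0],
  ],
  rotation=[
    [0,0,0],
    [0,0,0],
    [0,0,0],
    [0,0,0],
    [0,0,0],
    [0,0,0],
    [0,0,0],
    [0,0,0],
    [0,0,0],
    [0,0,0],
    [0,0,0],
    [0,0,0],
    [0,0,0],
    [0,0,0],
    [0,0,0],
    [0,0,0],
    [0,0,0],
    [0,0,0],
    [0,0,0],
    [0,0,0],
  ],
  jaw=[1,1,1,1,1,1,1,1,1,1,0.85,0.75,0.68,0.63,0.6,0.57,0.54,0.5,0.4,0.4],
  newtons=20,
)

```text
time_s: 14.35
tool_pos: [0.616, -0.1993, 0.2519]
tool_rot: [180.0, 0.0, 180.0]
force: [-0.6, -0.2, -0.4]
grip_width: 0.0481
grasp_force: 20.0
```

Call:
send_rows(
  xyz=[
    [0,0,-0.005],
    [0,0,-0.015],
    [0,0,-0.025],
    [0,0,-0.03],
    [0,0,-0.03],
    [0,0,-0.03],
    [0,0,-0.03],
    [0,0,-0.02],
    [0,0,-0.01],
    [0,0,-0.005],
    [0,0,0],
  ],
  rotation=[
    [0,0,0],
    [0,0,0],
    [0,0,0],
    [0,0,0],
    [0,0,0],
    [0,0,0],
    [0,0,0],
    [0,0,0],
    [0,0,0],
    [0,0,0],
    [0,0,0],
  ],
  jaw=[0.4,0.4,0.4,0.4,0.4,0.4,0.4,0.4,0.4,0.4,0.4],
)

```text
time_s: 15.45
tool_pos: [0.6159, -0.1994, 0.4522]
tool_rot: [180.0, 0.0, 180.0]
force: [0.7, -0.4, -1.7]
grip_width: 0.0485
grasp_force: 20.0
```

Call:
send_rows(
  xyz=[
    [0,0.01,0],
    [0.002,0.02,0],
    [0.002,0.025,0],
    [0.002,0.03,0],
    [0.002,0.03,0],
    [0.002,0.03,0],
    [0.002,0.03,0],
    [0.002,0.03,0],
    [0.002,0.03,0],
    [0.002,0.03,0],
    [0.002,0.03,0],
    [0.002,0.03,0],
    [0.002,0.03,0],
    [0.002,0.03,0],
    [0.002,0.03,0],
    [0.002,0.025,0],
    [0.0015,0.0155,0],
    [0.0012,0.01,0],
    [0,0,0],
    [0,0,0],
  ],
  rotation=[
    [0,0,0],
    [0,0,0],
    [0,0,0],
    [0,0,0],
    [0,0,0],
    [0,0,0],
    [0,0,0],
    [0,0,0],
    [0,0,0],
    [0,0,0],
    [0,0,0],
    [0,0,0],
    [0,0,0],
    [0,0,0],
    [0,0,0],
    [0,0,0],
    [0,0,0],
    [0,0,0],
    [0,0,0],
    [0,0,0],
  ],
  jaw=[0.4,0.4,0.4,0.4,0.4,0.4,0.4,0.4,0.4,0.4,0.4,0.4,0.4,0.4,0.4,0.4,0.4,0.4,0.4,0.4],
)

```text
time_s: 17.45
tool_pos: [0.5838, 0.2649, 0.4518]
tool_rot: [-179.9, 0.0, 179.9]
force: [0.1, -0.2, -0.7]
grip_width: 0.048
grasp_force: 20.0
```

```bash
python3 - <<'E'
from h import *
c=env.read_camera("wrist");t=env.read_camera("top");s=env.read_camera("scene")
o=[]
for i in range(4): env.read_camera("top");o.append(env.get_obs())
p=np.mean([x["tool_pos"] for x in o],0);print(p,o[-1]["tool_rot"],o[-1]["grip_width"],np.mean([x["force"] for x in o],0))
tip=p-[0,0,.242];g=p-[0,0,.144]
print("tip/rimtop/lip proj",[proj(k,[tip,g,[.5833,.266,.165]]).round(1).tolist() for k in(c,s,t)])
for n,k in(("w",c),("s",s),("t",t)): cv2.imwrite(f"pics/b{n}.png",k["image"])
w=cv2.resize(c["image"][130:380,230:410],None,fx=2.2,fy=2.2,interpolation=2)
f=cv2.resize(s["image"][160:270,420:500],None,fx=5,fy=5,interpolation=2)
h=550;q=lambda i:cv2.copyMakeBorder(i,0,h-i.shape[0],0,0,0)
cv2.imwrite("pics/b.png",np.hstack([q(w),q(f)]));print(w.shape,f.shape)
E
```

```text
[0.58374802 0.26506967 0.45219097] [1.79994081e+02 1.79658715e-02 1.79926928e+02] 0.04796436733736676 [ 0.10764568 -0.18275602 -0.93924143]
tip/rimtop/lip proj [[[322.4, 215.2], [322.6, 288.4], [323.4, 197.5]], [[461.8, 204.8], [472.3, 176.2], [457.7, 216.7]], [[183.1, 196.5], [167.3, 190.5], [188.9, 199.1]]]
(550, 396, 3) (550, 400, 3)
```

View pics/b.png

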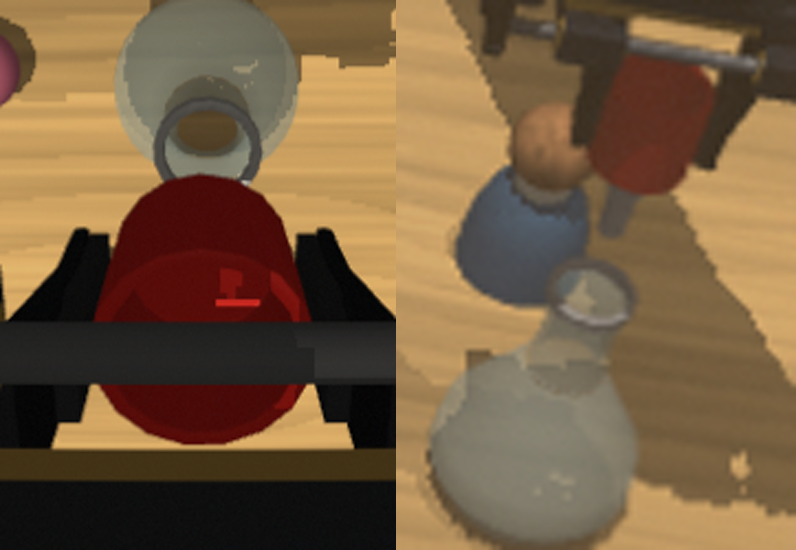

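The aerator is held upright, with the tip at scene (463.2,205.4), the lip at scene (459,218) and the lip at wrist (324,197). Comparing the two puts the mouth about 1.6 mm further in +y. I correct that and descend 35 mm, slowly.

Call:
send_rows(
  xyz=[
    [-0.0003,0.0016,0],
    [0,0,0.005],
    [0,0,0.008],
    [0,0,0.008],
    [0,0,0.006],
    [0,0,0.004],
    [0,0,0.003],
    [0,0,0.001],
    [0,0,0],
    [0,0,0],
    [0,0,0],
    [0,0,0],
    [0,0,0],
    [0,0,0],
    [0,0,0],
    [0,0,0],
  ],
  rotation=[
    [0,0,0],
    [0,0,0],
    [0,0,0],
    [0,0,0],
    [0,0,0],
    [0,0,0],
    [0,0,0],
    [0,0,0],
    [0,0,0],
    [0,0,0],
    [0,0,0],
    [0,0,0],
    [0,0,0],
    [0,0,0],
    [0,0,0],
    [0,0,0],
  ],
  jaw=[0.4,0.4,0.4,0.4,0.4,0.4,0.4,0.4,0.4,0.4,0.4,0.4,0.4,0.4,0.4,0.4],
)

```text
time_s: 19.4
tool_pos: [0.5838, 0.2677, 0.417]
tool_rot: [180.0, 0.0, 180.0]
force: [-0.3, 0.6, -0.2]
grip_width: 0.048
grasp_force: 20.0
```

```bash
python3 - <<'E'
from h import *
o=[]
for i in range(6): s=env.read_camera("scene");o.append(env.get_obs())
m=lambda k:np.mean([x[k] for x in o],0).round(4)
print(m("tool_pos"),o[-1]["tool_rot"],m("force"),m("grip_width"),abs(m("joint_velocities")).max(),o[-1]["time_s"])
def cen(c,x0,y0,x1,y1,lo,hi):
    k=cv2.inRange(cv2.cvtColor(c["image"][y0:y1,x0:x1],cv2.COLOR_BGR2HSV),lo,hi);M=cv2.moments(k,True);return round(M["m10"]/M["m00"]+x0,1),round(M["m01"]/M["m00"]+y0,1),M["m00"]
print("ball on cup",cen(s,440,178,460,196,(3,90,60),(15,255,255)))
b=cv2.imread("pics/bs.png");print("before",cen({"image":b},440,178,460,196,(3,90,60),(15,255,255)))
# decanter shift check: bulb region, scene before vs now
A=[cv2.cvtColor(i[228:272,420:475],cv2.COLOR_BGR2GRAY).astype(np.float32) for i in(b,s["image"])];print("decanter shift px",cv2.phaseCorrelate(*A))
A=[cv2.cvtColor(i[228:272,420:475],cv2.COLOR_BGR2GRAY).astype(np.float32) for i in(cv2.imread("pics/scene0.png"),s["image"])];print("since start",cv2.phaseCorrelate(*A))
E
```

```text
[0.5838 0.2677 0.417 ] [1.79998622e+02 3.38779037e-03 1.79978806e+02] [ 0.1074  0.3206 -1.1384] 0.0482 0.039 19.7
ball on cup (449.9, 188.3, 165.0)
before (450.7, 188.4, 212.0)
decanter shift px ((-0.02251148284788229, 0.7173479460649475), 0.9734563231468201)
since start ((0.16478836185457268, 0.7746510239679552), 0.673707185321384)
```

```bash
python3 -c "
from cell import env
print(env.sign_off())"
```

```text
the job is handed in; nothing more can be done
None
```

I handed the job in at about 19.7 s (limit 64 s): the cork ball rests on the cup's foot ring, and the arm is still holding the aerator upright, its tip about 1 cm above the decanter's mouth and centred to within about 1–2 mm by my measurements; I used all 10 picture views before the last descent, so that final pose was checked only by readings (no contact force) and I was given no verdict.

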